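Clamp a mounting rail in the drilling fixture

TASK

Slide the slotted mounting rail along the channel of the drilling fixture, without lifting it out, under the clamp bridge until its far end rests against the end stop. Then push the captive wing knob on the bridge down against its spring and, while it is down, turn it clockwise as far as it goes, so that its thread catches, it stays down by itself and the rail is clamped. Leave the other things on the bench as they are.

Things in the scene. Friction and masses are not known exactly. Their poses are not given: they have to be found in the camera images.
- fixture: Aluminium drilling fixture fixed to the bench: base plate 90 (x) x 310 (y) x 10 mm, origin at the centre of its underside, z up; its channel runs along y, end stop at +y. Steel guide bars (tops 22 mm up, 40 mm apart inside, within 36 mm of the centre line) bound the channel from y = -22 to +135 mm, with a flared mouth from y = -39 mm; before that the plate is open.
- stop (a point): Middle of the end stop's face, where the channel ends, 14 mm above the fixture's underside (fixture frame y = +135 mm). The stop is 60 mm wide, its top 30 mm up.
- bridge (a point): Centre of the clamp bridge's top face, 38 mm above the fixture's underside (fixture frame x = 0, y = +75 mm). The bridge is 78 mm wide and spans y = +50 to +100 mm; its underside is 28 mm up. On it stands a round collar, 42 mm across, top 60 mm up, with the wing knob above.
- din_rail: Slotted cream-coloured top-hat rail offcut, 36 (x) x 160 (y) x 8 mm, lying in the channel; origin at the centre of its underside, its y axis points along its length towards the end stop. It starts short of the bridge, its front end already between the guide bars or their mouth. Home (front end against the stop) its origin is at y = +55 mm in the fixture's frame, 10 mm up.
- rail_rear (a point): Middle of the rail's rear end face (the end away from the stop), 4 mm above the rail's underside.
- knob_grip (a point): Centre of the black wing knob's grip bar, on the knob's axis, 88 mm above the fixture's underside while up. The bar is 14 mm thick (x), 48 mm long (y), 28 mm high (14 mm above and below this point); x and y turn with the knob. Directly below the bar is a round flange, 52 mm across, 5 mm thick, that may be pressed on.
- knob (a joint): Turn of the wing knob in rad, clockwise from above positive; about 0 at the start (bar along the channel), stops at 1.35. While up, a cross pin in the collar's slots lets it turn only about 0.09; pushed down 4.5 mm or more it turns under the thread, which draws it to 7 mm down between 0.4 and 1.1 and holds it there.
- plunger (a joint): How far the knob is pushed down, in m: 0 up, at most 0.009. A spring lifts it (3 N at the top, 6.5 N at the bottom); with the rail below, the clamp foot adds up to 8 N.
- foot: Sprung rubber clamp foot under the bridge, 36 x 30 x 6 mm, that moves down with the knob; origin at the centre of its top face. While the knob is up its underside hangs 22 mm above the fixture's underside, 4 mm clear of the rail's top.
- relay_0: Bystander: plug-in relay, grey on a black base, 22 x 28 x 36 mm, standing beside the fixture; origin at the centre of its underside.
- terminal_0: Bystander: grey rail terminal lying flat, 40 x 48 x 10 mm, on the robot's side of the fixture; origin at the centre of its underside.
- terminal_2: Bystander: grey rail terminal lying flat, 40 x 48 x 10 mm, beyond the fixture; origin at the centre of its underside.
- gauge_block: Bystander: small steel block with three holes, 32 x 50 x 16 mm, on the robot's side of the fixture; origin at the centre of its underside.
- multimeter: Bystander: multimeter, 140 x 68 x 43 mm, lying to the right; origin at the centre of its underside.
- pill_bottle: Bystander: white screw-cap bottle, 40 mm across, 80 mm high, standing at the far left; origin at the centre of its underside.

How it is judged (in metres and radians):
On the way, in this order (a step that is already met when the one before it is completed fails the run):
1. the rail is in the channel with its far end against the end stop (within 3 mm), the knob still up (y of din_rail in the frame of fixture above 0.052 m and value of joint plunger below 0.003 m), for 0.2 s.
2. the knob is pushed down and its thread has caught (turned 0.4 rad or more) (value of joint plunger above 0.004 m and value of joint knob above 0.4 rad), for 0.1 s.
At the end, for the whole second after the job is handed in: The rail lies flat in the channel with its far end within 3 mm of the end stop; the knob is turned at least 1.1 rad clockwise and stays down by itself (at least 6 mm), and the clamp foot presses on the rail with more than 1.5 N (y of din_rail in the frame of fixture above 0.052 m and z of din_rail in the frame of fixture below 0.013 m and angle between the y axis of din_rail and the y axis of fixture, either way round below 0.06 rad and value of joint knob above 1.1 rad and value of joint plunger above 0.006 m and contact force between foot and din_rail above 1.5 N and linear speed of din_rail below 0.01 m/s); the robot touches nothing.
It fails at once if the rail is lifted out of the channel (more than 12 mm off the plate) (z of din_rail in the frame of fixture above 0.022 m).
It fails at once if another thing on the bench is disturbed (moved more than 30 mm) (distance of any of relay_0, terminal_0, terminal_2, gauge_block, multimeter, pill_bottle from where it was at the start of the episode above 0.03 m).
It also fails if it takes over 54 s, if anything falls off the work surface, if the arm or the gripper's body presses on something with over 40 N, if the wrist force passes 120 N, or if a joint passes its speed limit or range.

ROBOT

A 6-joint arm with a two-finger parallel gripper is mounted at the origin on a cart in front of the work surface, level with it; the furniture and walls round the work are solid. World frame = base frame: x ahead of the robot, y to its left, z up, the work surface at z = 0. Lengths are in mm, angles in rad, forces in N, time in s.
With the tool pointing down it reaches from about 350 to 975 mm from the base axis. Payload 7.1 kg.
Tool frame: the origin (TCP) lies at the very end of the fingers, on their centre line; the grasp point (between the pads) lies 19 mm behind it (ctrl.tcp_to_grasp is the distance from the TCP to the grasp point, in mm); z points along the fingers, x is the direction in which the jaws open and shut, and the axes are right-handed (so a half turn about z gives the same grasp; the last joint's range is limited). The gripper opens to 88 mm and grips with 3 to 60 N. Pads are 20 mm wide; open, the fingers measure 115 mm over their backs; the gripper's body (75 mm by 178 mm) begins 61 mm behind the grasp point.
Start: joints at [1.138, 0.423, 1.63, -0, 1.089, -0.019], TCP at [251.275, 572.246, 201.675] pointing down, gripper open.
Joint ranges: [-3, 3], [-0.9, 2.11], [0.09, 2.58], [-1.31, 4.45], [0.11, 2.69], [-2.54, 2.54]. Speed limits (rad/s): [2.39, 2.39, 3.01, 3.14, 3.14, 3.14].

INTERFACE

Orientations are given as a rotation vector (axis times angle).
In Python, from workcell import get_obs, viewer, ctrl, masks_of gives the robot as it stands. The module is installed in compiled form; this text tells all that it offers.
- The arm moves only by the shell command python3 -m inch 'ROWS'. ROWS is JSON, a list of rows, each an object of numbers: "tx", "ty", "tz": the shift along the tool's x, y, z in cm; "ax", "ay", "az": the turn, a rotation vector about the tool's x, y, z in degrees; "jaw": the opening, from 0 (shut) to 1 (fully open). In form: [{"tx": .., "ty": .., "tz": .., "ax": .., "ay": .., "az": .., "jaw": ..}, ...]. A call has 1 to 12 rows; each row shifts and turns the commanded pose from where the row before left it, along the tool's axes as they then stand; what a row does not reach is not made up. A row lasts 1/8 s, in which the tool goes at most 62.5 mm and 10.7 degrees, less where a joint would pass 70% of its speed; a pose out of reach is approached as far as the arm can. A call is refused whole if a number of a shift passes 6.25 or a number of a turn 10.7, either way. A call with a gripper value outside its range is refused whole. The fingers move at their own pace and stop on an object; the grip force is fixed at half the most. Time passes only in rows, so rows that do not move let the fingers close. It gives the time, the measured TCP pose, the force and the opening at its end, in the units of the state.
- get_obs(): the state, without advancing time (a new reading comes with each control period).
- viewer.get_image(name): name is "scene" or "side" or "wrist"; returns (picture, depth): 420x560x3 uint8, red, green, blue; 420x560 float32, mm along the optical axis (not along the pixel's ray), 0 where there is no reading.
- viewer.get_calibration(name): a dict with "fx", "fy", "cx", "cy" (pixels), "distortion" ([k1, k2, p1, p2, k3] as OpenCV has them; the pictures are not rectified), "rvec" (rotation vector, rad) and "tvec" (3), from world to camera coordinates, as OpenCV has them. Camera axes: x right, y down, z forward; pixel columns grow to the right and rows downward; lengths in mm; the calibration is good to about 2 mm. A picture is of the moment at which its call begins: read the wrist's pose just before it. get_calibration takes no time and is no camera call; for the wrist camera it gives the pose at the moment of the call.
- ctrl.close_job(): hands the job in, once; it reports no verdict.
Trained networks look in the newest picture that a camera, given by its name, has taken for a name from the list of things; names that differ only in an ending like _2 or _b are one class to them, and where a whole thing is asked for, a point or a joint stands for the part that bears it (a point fixed in the world has none). Each returns a list of dicts, best first, with "score" (0 to 1); they miss things now and then, are a little off and sometimes report something else, mostly with a low value. They report only what shows in the picture. A call takes as long as a camera call.
- masks_of(camera, thing): "pixels" (420x560 bool, what is visible of it) and "location" ([column, row] in pixels, amid what is visible of it).
The state is a dict: "t": time; "qpos": joint angles; "qvel": joint speeds; "joint_torque": joint torques, N m; "ee_pos": TCP position; "orientation": TCP orientation; "ft_force": force on the tool from outside, world axes, zero at the start; "moment": the same for the moment, N m; "width": finger opening in mm.
Only numpy, scipy, OpenCV 4.12 (cv2) and the standard library are available. Lean on these libraries where they do the work, as an engineer would, in place of code of your own. Each camera call takes 0.05 s, during which the arm holds its last target. There are 200 camera calls.

## Working session

There is one attempt and no reset: what is moved stays moved. The work goes in short steps, Python scripts to look and compute and a shell command to move; the robot and the scene stay as the last step left them, time stands still between calls to the robot, and variables do not carry over. Pictures are saved under pics/ and viewed, about 8 in all and at most 12, crops included, and the job is handed in when it is done.

```bash
mkdir -p pics; cat > h.py <<'E'
import numpy as np, cv2
from workcell import get_obs, viewer, ctrl, masks_of
def cam(n):
    c=viewer.get_calibration(n); K=np.array([[c['fx'],0,c['cx']],[0,c['fy'],c['cy']],[0,0,1]])
    return K,np.array(c['distortion'],float),cv2.Rodrigues(np.array(c['rvec'],float))[0],np.array(c['tvec'],float).ravel()
def cloud(n,depth,mask,C=None):
    K,D,R,t=C or cam(n); v,u=np.nonzero(mask&(depth>0))
    p=cv2.undistortPoints(np.stack([u,v],1).astype(float)[:,None],K,D)[:,0]
    z=depth[v,u]; return (np.c_[p*z[:,None],z]-t)@R
def proj(n,P):
    K,D,R,t=cam(n); return cv2.projectPoints(np.array(P,float).reshape(-1,3),R,t,K,D)[0][:,0]
E
python3 - <<'E'
from h import *
o=get_obs(); print(o['t'],o['ee_pos'],o['orientation'],o['ft_force'],o['width'])
for n in ['scene','side']:
    im,d=viewer.get_image(n); cv2.imwrite(f'pics/{n}0.png',im[:,:,::-1])
    for th in ['fixture','din_rail','knob_grip','relay_0','gauge_block','terminal_0','pill_bottle','multimeter']:
        for r in masks_of(n,th)[:2]:
            if r['score']<.3: continue
            P=cloud(n,d,r['pixels']); print(n,th,round(r['score'],2),np.round(r['location']),len(P),np.round(np.median(P,0)),np.round(np.percentile(P,2,axis=0)),np.round(np.percentile(P,98,axis=0)))
E
```

```text
0.0 [251.04937228 571.72576573 200.90282022] [ 2.62969097e+00  1.71731003e+00 -2.00410338e-03] [-0.07284826  0.03435431 -0.21676437] 87.6592604909004
scene fixture 0.65 [249. 207.] 2036 [494.  53.  10.] [ 422. -109.    2.] [545. 184.  99.]
scene fixture 0.57 [220. 214.] 206 [425. 109.  13.] [409.  87.  -2.] [449. 140.  17.]
scene din_rail 0.91 [260. 229.] 450 [480. -20.  11.] [449. -82.   7.] [508.  62.  19.]
scene knob_grip 0.46 [241. 184.] 194 [508. 107.  78.] [492.  91.  61.] [537. 139. 102.]
scene relay_0 0.61 [289. 230.] 135 [545. -74.  27.] [534. -80.   1.] [556. -54.  37.]
scene relay_0 0.38 [249. 212.] 2111 [493.  51.  10.] [ 420. -109.   -1.] [547. 188.  98.]
scene gauge_block 0.74 [217. 214.] 190 [425. 108.  14.] [409.  87.  -1.] [443. 139.  17.]
scene terminal_0 0.54 [221. 235.] 162 [388.  19.   7.] [374.  -0.  -0.] [411.  44.  11.]
scene terminal_0 0.44 [277. 206.] 86 [586.  48.   8.] [572.  31.   2.] [607.  62.  11.]
scene pill_bottle 0.6 [249. 156.] 322 [628. 271.  42.] [615. 261.  -3.] [711. 395.  79.]
scene multimeter 0.76 [374. 298.] 1614 [ 559. -377.   31.] [ 502. -403.    7.] [ 631. -340.   39.]
side fixture 0.85 [232. 233.] 817 [462.  37.   9.] [417. -63.  -3.] [537. 104.  28.]
side din_rail 0.5 [246. 230.] 270 [486.   2.  11.] [452. -52.   6.] [512.  59.  18.]
side knob_grip 0.53 [250. 230.] 276 [485.  -8.  11.] [450. -59.   6.] [511.  57.  18.]
side terminal_0 0.51 [243. 216.] 91 [581.  49.   5.] [566.  28.  -3.] [609.  66.  10.]
side terminal_0 0.48 [229. 247.] 127 [379.  20.   6.] [369.  -0.  -3.] [406.  43.  10.]
side pill_bottle 0.68 [232. 232.] 686 [460.  41.   9.] [420. -58.  -0.] [532. 103.  22.]
```

View pics/scene0.png

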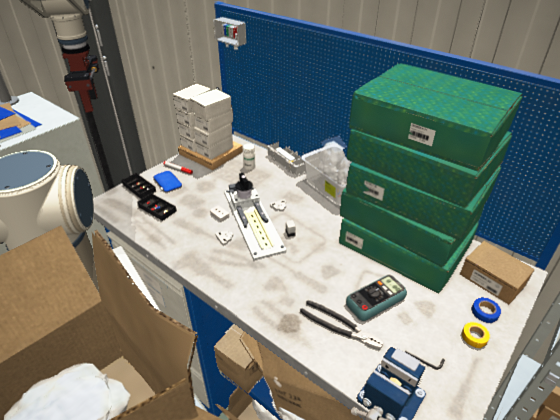

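View pics/side0.png

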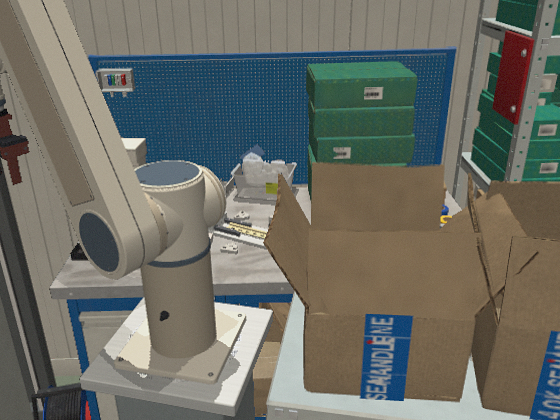

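The scene picture shows the fixture at about (250,210), with the knob at its far left end (243,185) and the rail at its near right end. Its channel runs roughly along +y with about -12° yaw. The side view is mostly blocked, so I'll look from above with the wrist camera.

```bash
python3 -m inch '[{"tz":-4},{"tz":-4},{"tx":-3.9,"ty":4.3},{"tx":-3.9,"ty":4.3},{"tx":-3.9,"ty":4.3},{"tx":-3.9,"ty":4.3},{"tx":-3.9,"ty":4.3},{"tx":-3.9,"ty":4.3},{"tx":-3.9,"ty":4.3},{"tx":-3.9,"ty":4.3},{"tx":-3.9,"ty":4.3},{"tx":-3.9,"ty":4.3}]'
python3 -m inch '[{"az":10,"jaw":0},{"az":10,"jaw":0},{"az":10,"jaw":0},{"az":10,"jaw":0},{"az":10,"jaw":0},{"az":10,"jaw":0},{"az":10,"jaw":0},{"az":8,"jaw":0},{"jaw":0}]'
cat > look.py <<'E'
from h import *; import sys
o=get_obs(); print(o['t'],np.round(o['ee_pos'],1),np.round(o['orientation'],4),np.round(o['qpos'],2),np.round(o['ft_force'],1))
C=cam('wrist'); im,d=viewer.get_image('wrist'); cv2.imwrite(f'pics/{sys.argv[1]}.png',im[:,:,::-1]); np.savez('last.npz',d=d,im=im,K=C[0],D=C[1],R=C[2],t=C[3])
print('cam pos',np.round(-C[2].T@C[3]),'axis',np.round(C[2][2],2))
for th in sys.argv[2:]:
    for r in masks_of('wrist',th)[:1]:
        P=cloud('wrist',d,r['pixels'],C); 
        m=r['pixels'].astype(np.uint8)
        zt=np.median(P[:,2]); Q=P[abs(P[:,2]-zt)<6]; rect=cv2.minAreaRect(Q[:,:2].astype(np.float32))
        print(th,round(r['score'],2),np.round(r['location']),len(P),'med',np.round(np.median(P,0),1),'rect',np.round(rect[0],1),np.round(rect[1],1),round(rect[2],2),'z',np.round(np.percentile(P[:,2],[2,50,98]),1))
E
python3 look.py w1 fixture din_rail knob_grip relay_0 gauge_block terminal_0
```

```text
0.9 [251.3 572.3 201.7] [-2.6304e+00 -1.7177e+00 -1.0000e-04] [ 1.14  0.42  1.63 -0.    1.09 -0.02] [ 0.1 -0.5 -0.1]
cam pos [182. 604. 386.] axis [ 0.25 -0.11 -0.96]$[0]: bad value
$[0]: bad value
```

View pics/w1.png

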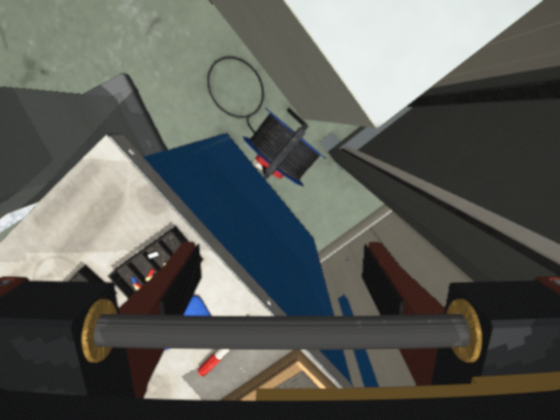

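The picture shows that the arm hasn't moved: the rows were refused because each one needs every key.

```bash
python3 -m inch '[{"tx":0,"ty":0,"tz":-4,"ax":0,"ay":0,"az":0,"jaw":0},{"tx":0,"ty":0,"tz":-4,"ax":0,"ay":0,"az":0,"jaw":0},{"tx":-3.9,"ty":4.3,"tz":0,"ax":0,"ay":0,"az":0,"jaw":0},{"tx":-3.9,"ty":4.3,"tz":0,"ax":0,"ay":0,"az":0,"jaw":0},{"tx":-3.9,"ty":4.3,"tz":0,"ax":0,"ay":0,"az":0,"jaw":0},{"tx":-3.9,"ty":4.3,"tz":0,"ax":0,"ay":0,"az":0,"jaw":0},{"tx":-3.9,"ty":4.3,"tz":0,"ax":0,"ay":0,"az":0,"jaw":0},{"tx":-3.9,"ty":4.3,"tz":0,"ax":0,"ay":0,"az":0,"jaw":0},{"tx":-3.9,"ty":4.3,"tz":0,"ax":0,"ay":0,"az":0,"jaw":0},{"tx":-3.9,"ty":4.3,"tz":0,"ax":0,"ay":0,"az":0,"jaw":0},{"tx":-3.9,"ty":4.3,"tz":0,"ax":0,"ay":0,"az":0,"jaw":0},{"tx":-3.9,"ty":4.3,"tz":0,"ax":0,"ay":0,"az":0,"jaw":0}]'
python3 -m inch '[{"tx":0,"ty":0,"tz":0,"ax":0,"ay":0,"az":10,"jaw":0},{"tx":0,"ty":0,"tz":0,"ax":0,"ay":0,"az":10,"jaw":0},{"tx":0,"ty":0,"tz":0,"ax":0,"ay":0,"az":10,"jaw":0},{"tx":0,"ty":0,"tz":0,"ax":0,"ay":0,"az":10,"jaw":0},{"tx":0,"ty":0,"tz":0,"ax":0,"ay":0,"az":10,"jaw":0},{"tx":0,"ty":0,"tz":0,"ax":0,"ay":0,"az":10,"jaw":0},{"tx":0,"ty":0,"tz":0,"ax":0,"ay":0,"az":10,"jaw":0},{"tx":0,"ty":0,"tz":0,"ax":0,"ay":0,"az":8,"jaw":0},{"tx":0,"ty":0,"tz":0,"ax":0,"ay":0,"az":0,"jaw":0}]'
python3 look.py w2 fixture din_rail knob_grip relay_0 gauge_block terminal_0
```

```text
t: 2.75
ee_pos: [488.8, 40.4, 282.0]
orientation: [2.63, 1.717, 0.001]
ft_force: [1.8, 0.7, -0.7]
width: 0.2
t: 3.88
ee_pos: [488.1, 42.3, 281.7]
orientation: [-3.125, 0.318, -0.0]
ft_force: [0.8, -0.2, 0.7]
width: 0.5
3.875 [488.1  42.3 281.7] [-3.1254e+00  3.1840e-01 -1.0000e-04] [0.06 0.13 1.84 0.   1.17 0.27] [ 0.8 -0.2  0.7]
cam pos [503. 117. 466.] axis [-0.06 -0.27 -0.96]
fixture 0.68 [353. 150.] 735 med [590.4  53.6  10.7] rect [590.3  48.4] [40.2 46.5] 78.4 z [ 5.4 10.7 12.6]
din_rail 0.69 [282. 198.] 2204 med [484.5   9.6  13.3] rect [483.6   4.1] [134.8  35.5] 74.83 z [11.1 13.3 20.4]
knob_grip 0.68 [292. 112.] 1556 med [513.2 117.8  76.3] rect [513.7 116.7] [49.4 50.2] 70.33 z [ 74.1  76.3 104.8]
relay_0 0.75 [335. 234.] 492 med [547.1 -58.   36.4] rect [548.1 -62.9] [26.8 21.4] 69.96 z [ 1.  36.4 38.9]
gauge_block 0.82 [228. 129.] 912 med [427.7 117.4  17.5] rect [426.7 116.8] [32.8 49.2] 9.62 z [10.9 17.5 19.3]
terminal_0 0.94 [354. 151.] 711 med [590.3  54.   10.7] rect [590.4  49.2] [38.5 46.5] 78.35 z [ 5.9 10.7 12.6]
```

View pics/w2.png

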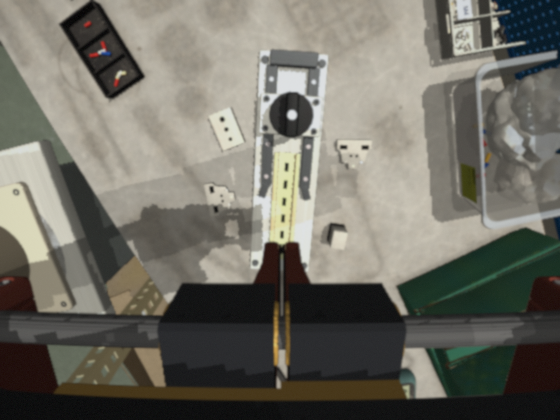

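From above, the whole fixture is visible: knob flange at (292,115), rail from (287,150) down to (282,245), rear end hidden by the fingers, relay at (338,237) to the right. Next I'll move back to see the rear end.

```bash
python3 -m inch '[{"tx":-0.1,"ty":4.1,"tz":0,"ax":0,"ay":0,"az":0,"jaw":0},{"tx":-0.1,"ty":4.2,"tz":0,"ax":0,"ay":0,"az":0,"jaw":0},{"tx":-0.1,"ty":4.2,"tz":0,"ax":0,"ay":0,"az":0,"jaw":0},{"tx":-0.1,"ty":4.1,"tz":0,"ax":0,"ay":0,"az":3.5,"jaw":0},{"tx":0,"ty":0,"tz":0,"ax":0,"ay":0,"az":0,"jaw":0},{"tx":0,"ty":0,"tz":0,"ax":0,"ay":0,"az":0,"jaw":0}]'
python3 look.py w3 fixture din_rail knob_grip relay_0
python3 - <<'E'
from h import *
z=np.load('last.npz'); C=(z['K'],z['D'],z['R'],z['t']); d=z['d']
P=cloud('wrist',d,np.ones(d.shape,bool),C)
u=np.array([.2617,.965]);n=np.array([u[1],-u[0]]);k=np.array([513.5,117.])
q=np.c_[(P[:,:2]-k)@n,(P[:,:2]-k)@u+75]
def rep(s,name):
    a=q[s]; print(name,len(a))
    c=[]
    for y0 in range(-165,170,15):
        b=a[(a[:,1]>=y0)&(a[:,1]<y0+15)]
        if len(b)>8: c.append((y0+7,*np.round(np.percentile(b[:,0],[2,98]),1)))
    print(c, 'y',np.round(np.percentile(a[:,1],[1,99]),1))
box=(abs(q[:,0])<60)&(abs(q[:,1])<185)
rep(box&(P[:,2]>7)&(P[:,2]<13.5),'plate'); rep(box&(P[:,2]>15)&(P[:,2]<26)&(abs(q[:,0])<40),'bars/rail')
E
```

```text
t: 4.97
ee_pos: [450.6, -119.3, 281.7]
orientation: [-3.114, 0.416, -0.0]
ft_force: [-0.3, 0.1, 0.4]
width: 0.2
4.975 [ 450.6 -119.3  281.7] [-3.1137  0.4156 -0.    ] [-0.28  0.09  1.88  0.    1.17 -0.02] [-0.3  0.1  0.4]
cam pos [470. -46. 466.] axis [-0.07 -0.26 -0.96]
fixture 0.7 [266.  70.] 7420 med [482.9   4.5  12. ] rect [480.1  -5.3] [205.7  90.9] 74.66 z [ 9.8 12.  25. ]
din_rail 0.62 [279.  83.] 3460 med [480.7  -3.7  13.4] rect [479.6  -8.2] [160.6  36.3] 75.45 z [11.  13.4 20.5]
plate 7571
[(-158, np.float64(-42.0), np.float64(42.8)), (-143, np.float64(-43.2), np.float64(42.6)), (-128, np.float64(-43.0), np.float64(43.2)), (-113, np.float64(-43.7), np.float64(43.4)), (-98, np.float64(-43.6), np.float64(43.0)), (-83, np.float64(-43.2), np.float64(43.6)), (-68, np.float64(-42.9), np.float64(43.6)), (-53, np.float64(-43.8), np.float64(43.3)), (-38, np.float64(-43.5), np.float64(42.9)), (-23, np.float64(-44.3), np.float64(43.8)), (-8, np.float64(-44.1), np.float64(43.6)), (7, np.float64(-43.7), np.float64(44.5)), (22, np.float64(-43.3), np.float64(44.3)), (37, np.float64(-43.2), np.float64(43.9)), (52, np.float64(-43.4), np.float64(44.4))] y [-152.9   48.8]
bars/rail 2844
[(-143, np.float64(-39.9), np.float64(39.4)), (-128, np.float64(-16.5), np.float64(17.3)), (-113, np.float64(-16.4), np.float64(17.1)), (-98, np.float64(-16.2), np.float64(17.0)), (-83, np.float64(-17.2), np.float64(16.9)), (-68, np.float64(-17.2), np.float64(16.8)), (-53, np.float64(-17.1), np.float64(17.9)), (-38, np.float64(-34.8), np.float64(35.3)), (-23, np.float64(-33.3), np.float64(32.6)), (-8, np.float64(-33.9), np.float64(32.4)), (7, np.float64(-33.7), np.float64(33.4)), (22, np.float64(-32.3), np.float64(33.1)), (37, np.float64(-32.1), np.float64(33.0)), (52, np.float64(-33.2), np.float64(34.2))] y [-142.7   45.4]
```

View pics/w3.png

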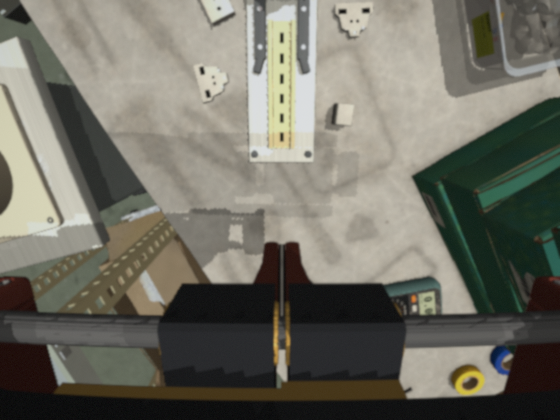

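The rail's rear end is visible at (281,150), on the plate and centred. Fixture axis and symmetry agree with the given sizes: rail y ≈ -55, so it has to go 110 mm. Before pushing I'll check the rail's cross-section and the finger width.

```bash
python3 - <<'E'
from h import *
z=np.load('last.npz'); C=(z['K'],z['D'],z['R'],z['t']); d=z['d']
P=cloud('wrist',d,np.ones(d.shape,bool),C)
u=np.array([.2617,.965]);n=np.array([u[1],-u[0]]);k=np.array([513.5,117.])
q=np.c_[(P[:,:2]-k)@n,(P[:,:2]-k)@u+75]
s=(q[:,1]>-125)&(q[:,1]<-60)
for x in range(-44,46,2):
    b=P[s&(abs(q[:,0]-x)<1),2]; print(x,np.round(np.median(b),1),end=' | ')
t=np.array([450.6,-119.3]);tq=np.array([(t-k)@n,(t-k)@u+75]);print('\ntcp fix',tq)
e=(P[:,2]>278)&(P[:,2]<300)&(abs(q-tq)<60).all(1); f=q[e]-tq; print(len(f),np.percentile(f,[1,50,99],axis=0))
for zz in (280,285,290,295,310):
    e=(abs(P[:,2]-zz)<3)&(abs(q-tq)<60).all(1); 
    if e.sum()>3: print(zz,e.sum(),np.percentile((q[e]-tq),[1,99],axis=0).round(1).tolist())
e=(q[:,1]<-165)&(q[:,1]>-185)&(abs(q[:,0])<60); print('bench z',np.median(P[e,2]))
r=q[(abs(q[:,0])<12)&(P[:,2]<20)&(P[:,2]>5)]; print(np.percentile(r[:,1],1))
E
```

```text
-44 11.4 | -42 11.7 | -40 11.7 | -38 12.0 | -36 11.8 | -34 11.7 | -32 11.7 | -30 11.7 | -28 11.6 | -26 11.9 | -24 11.7 | -22 11.8 | -20 11.7 | -18 11.8 | -16 19.2 | -14 19.1 | -12 18.3 | -10 12.7 | -8 12.8 | -6 12.7 | -4 12.4 | -2 12.9 | 0 13.1 | 2 12.8 | 4 12.5 | 6 12.6 | 8 12.8 | 10 12.7 | 12 17.1 | 14 19.1 | 16 19.3 | 18 12.2 | 20 11.8 | 22 11.5 | 24 12.0 | 26 11.3 | 28 11.7 | 30 11.7 | 32 11.4 | 34 11.7 | 36 11.5 | 38 11.6 | 40 11.6 | 42 11.6 | 44 11.3 | 
tcp fix [   1.14121 -169.49043]Traceback (most recent call last):
  File "<stdin>", line 10, in <module>
    return _quantile_unchecked(
        a, q, axis, out, overwrite_input, method, keepdims, weights)
    return _ureduce(a,
                    func=_quantile_ureduce_func,
    ...<5 lines>...
                    overwrite_input=overwrite_input,
                    method=method)
    r = func(a, **kwargs)
    result = _quantile(arr,
                       quantiles=q,
    ...<2 lines>...
                       out=out,
                       weights=wgt)
    slices_having_nans = np.isnan(arr[-1, ...])
                                  ~~~^^^^^^^^^
IndexError: index -1 is out of bounds for axis 0 with size 0
```

Rail profile is an open-up hat: web about 1 mm thick, with walls and flanges at |x| = 12–18. So I'll part the fingers by about 11 mm to catch both walls while still fitting the 40 mm channel.

```bash
python3 -m inch '[{"tx":-0.11,"ty":0,"tz":5.5,"ax":0,"ay":0,"az":0,"jaw":0.125},{"tx":0,"ty":0,"tz":5.5,"ax":0,"ay":0,"az":0,"jaw":0.125},{"tx":0,"ty":0,"tz":5.5,"ax":0,"ay":0,"az":0,"jaw":0.125},{"tx":0,"ty":0,"tz":5.5,"ax":0,"ay":0,"az":0,"jaw":0.125},{"tx":0,"ty":0,"tz":4,"ax":0,"ay":0,"az":0,"jaw":0.125},{"tx":0,"ty":0,"tz":0.95,"ax":0,"ay":0,"az":0,"jaw":0.125},{"tx":0,"ty":0,"tz":0,"ax":0,"ay":0,"az":0,"jaw":0.125},{"tx":0,"ty":0,"tz":0,"ax":0,"ay":0,"az":0,"jaw":0.125}]'
```

```text
t: 6.22
ee_pos: [450.8, -119.4, 13.6]
orientation: [3.114, -0.415, 0.004]
ft_force: [0.6, -0.3, -0.2]
width: 10.9
```

```bash
python3 -m inch '[{"tx":-0.13,"ty":0,"tz":0.15,"ax":0,"ay":0,"az":0,"jaw":0.125},{"tx":0,"ty":-0.7,"tz":0,"ax":0,"ay":0,"az":0,"jaw":0.125},{"tx":0,"ty":-0.7,"tz":0,"ax":0,"ay":0,"az":0,"jaw":0.125},{"tx":0,"ty":-0.7,"tz":0,"ax":0,"ay":0,"az":0,"jaw":0.125},{"tx":0,"ty":-0.7,"tz":0,"ax":0,"ay":0,"az":0,"jaw":0.125},{"tx":0,"ty":-0.7,"tz":0,"ax":0,"ay":0,"az":0,"jaw":0.125},{"tx":0,"ty":-0.5,"tz":0,"ax":0,"ay":0,"az":0,"jaw":0.125},{"tx":0,"ty":0,"tz":0,"ax":0,"ay":0,"az":0,"jaw":0.125}]'
python3 look.py w4 din_rail
python3 - <<'E'
from h import *
u=np.array([.2617,.965]);n=np.array([u[1],-u[0]]);k=np.array([513.5,117.])
p=np.array(get_obs()['ee_pos'])[:2];print((p-k)@n,(p-k)@u+75)
E
```

```text
t: 7.22
ee_pos: [458.8, -79.9, 10.6]
orientation: [3.114, -0.415, -0.0]
ft_force: [-0.5, -0.5, -0.6]
width: 11.1
7.225 [458.8 -79.9  10.6] [ 3.1141e+00 -4.1470e-01 -1.0000e-04] [-0.2   0.53  2.08 -0.    0.53  0.07] [-0.5 -0.5 -0.6]
cam pos [478.  -6. 195.] axis [-0.07 -0.26 -0.96]
-1.2140008909576665 -129.6640482552178
```

View pics/w4.png

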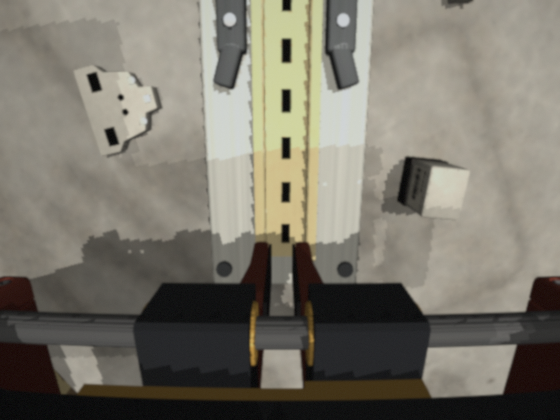

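Fingers are at the rail's rear end (row ~245), about 1 mm left of the slot line, so I'll shift right, lift slightly, and push on.

```bash
python3 -m inch '[{"tx":0.12,"ty":0,"tz":-0.08,"ax":0,"ay":0,"az":0,"jaw":0.125},{"tx":0,"ty":-0.8,"tz":0,"ax":0,"ay":0,"az":0,"jaw":0.125},{"tx":0,"ty":-0.8,"tz":0,"ax":0,"ay":0,"az":0,"jaw":0.125},{"tx":0,"ty":-0.8,"tz":0,"ax":0,"ay":0,"az":0,"jaw":0.125},{"tx":0,"ty":-0.8,"tz":0,"ax":0,"ay":0,"az":0,"jaw":0.125},{"tx":0,"ty":-0.8,"tz":0,"ax":0,"ay":0,"az":0,"jaw":0.125},{"tx":0,"ty":-0.8,"tz":0,"ax":0,"ay":0,"az":0,"jaw":0.125},{"tx":0,"ty":-0.8,"tz":0,"ax":0,"ay":0,"az":0,"jaw":0.125},{"tx":0,"ty":-0.8,"tz":0,"ax":0,"ay":0,"az":0,"jaw":0.125},{"tx":0,"ty":0,"tz":0,"ax":0,"ay":0,"az":0,"jaw":0.125}]'
python3 look.py w5 din_rail
cat > fx.py <<'E'
from h import *
u=np.array([.2617,.965]);n=np.array([u[1],-u[0]]);k=np.array([513.5,117.])
o=get_obs();p=np.array(o['ee_pos'])[:2];print('fix xy',((p-k)@n).round(2),((p-k)@u+75).round(2),'F along',(np.array(o['ft_force'])[:2]@u).round(2),'lat',(np.array(o['ft_force'])[:2]@n).round(2))
E
python3 fx.py
```

```text
t: 8.57
ee_pos: [476.9, -18.3, 11.5]
orientation: [-3.114, 0.414, -0.0]
ft_force: [-0.6, 0.1, 0.1]
width: 10.8
8.575 [476.9 -18.3  11.5] [-3.1141e+00  4.1440e-01 -3.0000e-04] [-0.06  0.54  2.05 -0.    0.55  0.2 ] [-0.6  0.1  0.1]
cam pos [496.  55. 196.] axis [-0.07 -0.26 -0.96]
din_rail 0.68 [280. 172.] 11349 med [487.5  24.5  13.1] rect [483.2   2. ] [138.1  36.5] 75.62 z [11.5 13.1 20.1]
fix xy -0.03 -65.64 F along -0.48 lat 0.04
```

View pics/w5.png

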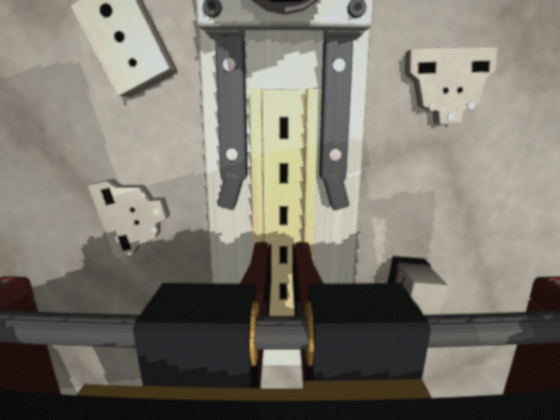

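The rail hasn't moved: its slots show between the fingers at (285,255), because the slim fingertips slid into the trough. I'll lift, go back, and push again with about 21 mm opening so the tips meet the walls and flanges.

```bash
python3 -m inch '[{"tx":0,"ty":0,"tz":-2.5,"ax":0,"ay":0,"az":0,"jaw":0.125},{"tx":0,"ty":2,"tz":-0.5,"ax":0,"ay":0,"az":0,"jaw":0.235},{"tx":0,"ty":4,"tz":0,"ax":0,"ay":0,"az":0,"jaw":0.235},{"tx":0,"ty":3,"tz":0,"ax":0,"ay":0,"az":0,"jaw":0.235},{"tx":0,"ty":0,"tz":0,"ax":0,"ay":0,"az":0,"jaw":0.235},{"tx":0,"ty":0,"tz":1.5,"ax":0,"ay":0,"az":0,"jaw":0.235},{"tx":0,"ty":0,"tz":1.5,"ax":0,"ay":0,"az":0,"jaw":0.235},{"tx":0,"ty":0,"tz":0,"ax":0,"ay":0,"az":0,"jaw":0.235}]'; python3 fx.py
python3 -m inch '[{"tx":0,"ty":-0.6,"tz":0,"ax":0,"ay":0,"az":0,"jaw":0.235},{"tx":0,"ty":-0.6,"tz":0,"ax":0,"ay":0,"az":0,"jaw":0.235},{"tx":0,"ty":-0.6,"tz":0,"ax":0,"ay":0,"az":0,"jaw":0.235},{"tx":0,"ty":-0.6,"tz":0,"ax":0,"ay":0,"az":0,"jaw":0.235},{"tx":0,"ty":-0.6,"tz":0,"ax":0,"ay":0,"az":0,"jaw":0.235},{"tx":0,"ty":-0.6,"tz":0,"ax":0,"ay":0,"az":0,"jaw":0.235}]'
python3 look.py w6 din_rail; python3 fx.py
```

```text
t: 9.68
ee_pos: [451.9, -104.6, 9.8]
orientation: [-3.114, 0.414, 0.005]
ft_force: [-0.3, 0.4, 0.5]
width: 20.4
fix xy -1.41 -154.97 F along 0.32 lat -0.38
t: 10.42
ee_pos: [462.6, -70.5, 11.5]
orientation: [-3.114, 0.416, -0.0]
ft_force: [0.7, 0.6, -0.4]
width: 20.8
10.425 [462.6 -70.5  11.5] [-3.114e+00  4.157e-01 -1.000e-04] [-0.18  0.53  2.07  0.    0.54  0.09] [ 0.7  0.6 -0.4]
cam pos [482.   3. 196.] axis [-0.07 -0.26 -0.96]
din_rail 0.83 [281. 124.] 17111 med [481.2  -0.7  13.2] rect [478.3 -13.6] [150.8  36.3] 73.97 z [11.5 13.2 20.1]
fix xy 0.04 -119.13 F along -0.31 lat -0.44
```

View pics/w6.png

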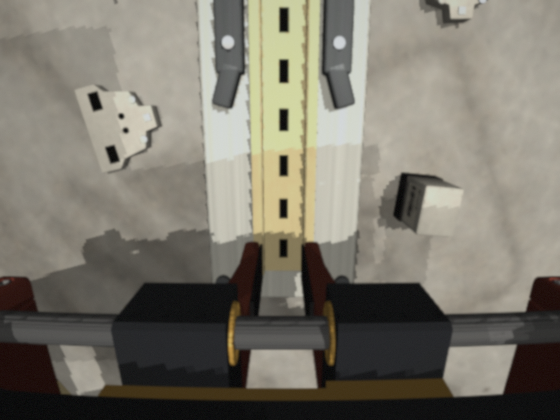

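```bash
python3 - <<'E'
from h import *
u=np.array([.2617,.965]);n=np.array([u[1],-u[0]]);k=np.array([513.5,117.])
for y in (-145,-140,-135,-130,-125,-120,-115,-109): 
    p=k+u*(y-75); print(y,proj('wrist',[*p,11.5]).round())
for x in (-18,-11.5,11.5,18):
    p=k+u*(-129.-75)+n*x; print('edge',x,proj('wrist',[*p,18 if abs(x)>17 else 18]).round())
im=np.load('last.npz')['im']
print([(r,im[r,275].tolist()) for r in range(255,300,3)])
cv2.imwrite('pics/w6c.png',cv2.resize(im[200:320,200:370,::-1],None,fx=4,fy=4,interpolation=cv2.INTER_CUBIC))
E
```

```text
-145 [[283. 285.]]
-140 [[283. 277.]]
-135 [[283. 270.]]
-130 [[283. 263.]]
-125 [[283. 255.]]
-120 [[283. 248.]]
-115 [[283. 240.]]
-109 [[283. 231.]]
edge -18 [[253. 266.]]
edge -11.5 [[264. 266.]]
edge 11.5 [[302. 266.]]
edge 18 [[313. 266.]]
[(255, [131, 120, 88]), (258, [132, 120, 89]), (261, [132, 121, 90]), (264, [132, 120, 89]), (267, [133, 121, 89]), (270, [125, 118, 97]), (273, [120, 119, 111]), (276, [120, 119, 111]), (279, [121, 119, 111]), (282, [120, 118, 110]), (285, [121, 120, 111]), (288, [120, 119, 111]), (291, [122, 121, 112]), (294, [121, 119, 111]), (297, [90, 88, 82])]
```

View pics/w6c.png

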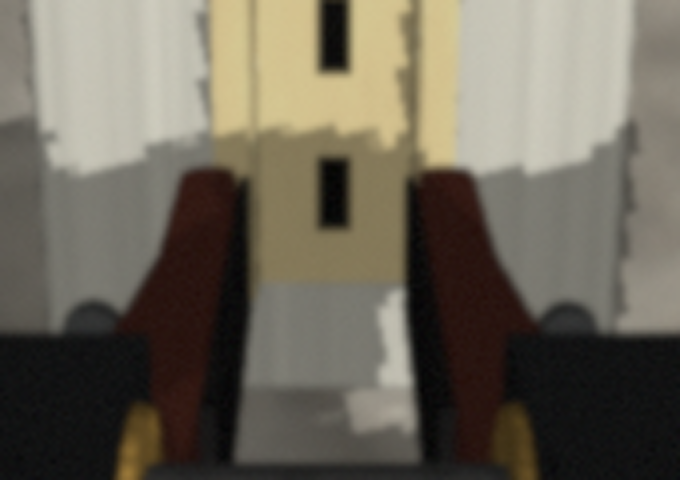

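```bash
python3 - <<'E'
from h import *
z=np.load('last.npz'); d=z['d'];C=(z['K'],z['D'],z['R'],z['t'])
print('proj tcp',proj('wrist',get_obs()['ee_pos']).round(1),'fx',C[0][0,0])
u=np.array([.2617,.965]);n=np.array([u[1],-u[0]]);k=np.array([513.5,117.])
for c in (240,247,252,257,261,283,304,308,315):
  for r in (241,245,250,260,270):
    m=np.zeros(d.shape,bool);m[r,c]=1;P=cloud('wrist',d,m,C)
    if len(P): p=P[0];print(c,r,((p[:2]-k)@n).round(1),((p[:2]-k)@u+75).round(1),p[2].round(1))
    else: print(c,r,'none',d[r,c])
E
```

```text
proj tcp [[282.8 246.6]] fx 326.92765719764833
240 241 -25.7 -115.0 13.1
240 245 -25.9 -118.0 12.0
240 250 -26.1 -121.4 11.7
240 260 -20.0 -107.1 57.3
240 270 -18.6 -106.6 68.5
247 241 -21.5 -115.2 12.7
247 245 -18.6 -107.2 38.6
247 250 -17.9 -106.8 46.1
247 260 -16.7 -106.7 58.1
247 270 -15.8 -107.5 66.7
252 241 -18.6 -115.7 11.2
252 245 -16.0 -107.0 39.1
252 250 -15.4 -106.7 46.3
252 260 -14.4 -106.9 57.8
252 270 -13.4 -106.5 68.7
257 241 -14.9 -112.5 19.6
257 245 -13.4 -107.0 39.1
257 250 -13.0 -107.2 45.3Traceback (most recent call last):
  File "<stdin>", line 7, in <module>
  File "h.py", line 8, in cloud
    p=cv2.undistortPoints(np.stack([u,v],1).astype(float)[:,None],K,D)[:,0]
      ~~~~~~~~~~~~~~~~~~~^^^^^^^^^^^^^^^^^^^^^^^^^^^^^^^^^^^^^^^^^^^^^
cv2.error: OpenCV(4.12.0) /io/opencv/modules/calib3d/src/undistort.dispatch.cpp:347: error: (-215:Assertion failed) CV_IS_MAT(_src) && CV_IS_MAT(_dst) && (_src->rows == 1 || _src->cols == 1) && (_dst->rows == 1 || _dst->cols == 1) && _src->cols + _src->rows - 1 == _dst->rows + _dst->cols - 1 && (CV_MAT_TYPE(_src->type) == CV_32FC2 || CV_MAT_TYPE(_src->type) == CV_64FC2) && (CV_MAT_TYPE(_dst->type) == CV_32FC2 || CV_MAT_TYPE(_dst->type) == CV_64FC2) in function 'cvUndistortPointsInternal'
```

Depth on the fingers puts their visible lower end at z≈36, not 11.5, while plate and rail measure correctly. So the real fingertips end about 24 mm short of the reported TCP and passed above the rail. I'll back off and feel for the plate.

```bash
python3 -m inch '[{"tx":0,"ty":1.7,"tz":0,"ax":0,"ay":0,"az":0,"jaw":0.235},{"tx":0,"ty":1.7,"tz":0,"ax":0,"ay":0,"az":0,"jaw":0.235},{"tx":0,"ty":0,"tz":0.5,"ax":0,"ay":0,"az":0,"jaw":0.235},{"tx":0,"ty":0,"tz":0.5,"ax":0,"ay":0,"az":0,"jaw":0.235},{"tx":0,"ty":0,"tz":0.3,"ax":0,"ay":0,"az":0,"jaw":0.235},{"tx":0,"ty":0,"tz":0,"ax":0,"ay":0,"az":0,"jaw":0.235}]'; python3 fx.py
python3 -m inch '[{"tx":0,"ty":0,"tz":0.2,"ax":0,"ay":0,"az":0,"jaw":0.235},{"tx":0,"ty":0,"tz":0.2,"ax":0,"ay":0,"az":0,"jaw":0.235},{"tx":0,"ty":0,"tz":0,"ax":0,"ay":0,"az":0,"jaw":0.235}]'
```

```text
t: 11.28
ee_pos: [453.4, -103.4, -1.9]
orientation: [-3.114, 0.415, 0.001]
ft_force: [-0.9, -0.3, -0.0]
width: 20.6
fix xy -0.31 -153.42 F along -0.49 lat -0.77
t: 11.65
ee_pos: [453.5, -103.6, -5.6]
orientation: [-3.114, 0.415, 0.0]
ft_force: [-0.6, -0.1, -0.0]
width: 21.2
```

Confirmed: the reported TCP is below the plate with no contact. I'll continue in small steps.

```bash
python3 -m inch '[{"tx":0,"ty":0,"tz":0.15,"ax":0,"ay":0,"az":0,"jaw":0.235},{"tx":0,"ty":0,"tz":0.15,"ax":0,"ay":0,"az":0,"jaw":0.235},{"tx":0,"ty":0,"tz":0,"ax":0,"ay":0,"az":0,"jaw":0.235}]'
python3 - <<'E'
from h import *
C=cam('wrist'); im,d=viewer.get_image('wrist'); cv2.imwrite('pics/w7.png',im[:,:,::-1])
u=np.array([.2617,.965]);n=np.array([u[1],-u[0]]);k=np.array([513.5,117.])
m=np.zeros(d.shape,bool);m[235:262,248:256]=1;P=cloud('wrist',d,m,C);q=np.c_[(P[:,:2]-k)@n,(P[:,:2]-k)@u+75,P[:,2]]
for r in range(0,len(q),24): print(q[r].round(1))
E
```

```text
t: 12.02
ee_pos: [453.5, -103.7, -8.6]
orientation: [-3.114, 0.416, 0.0]
ft_force: [0.0, -0.3, 0.6]
width: 20.8
[ -18.7 -138.2   12.8]
[ -18.9 -140.4   11.6]
[ -18.9 -142.    11.8]
[ -18.4 -141.7   16.9]
[ -17.8 -140.9   23. ]
[ -17.5 -141.4   25.6]
[ -17.1 -141.    30.2]
[ -16.8 -141.2   33.4]
[ -16.5 -141.5   36.1]
```

```bash
python3 -m inch '[{"tx":0,"ty":0,"tz":0.1,"ax":0,"ay":0,"az":0,"jaw":0.18},{"tx":0,"ty":-0.5,"tz":0,"ax":0,"ay":0,"az":0,"jaw":0.18},{"tx":0,"ty":-0.5,"tz":0,"ax":0,"ay":0,"az":0,"jaw":0.18},{"tx":0,"ty":-0.5,"tz":0,"ax":0,"ay":0,"az":0,"jaw":0.18},{"tx":0,"ty":-0.5,"tz":0,"ax":0,"ay":0,"az":0,"jaw":0.18}]'
python3 look.py w8 din_rail; python3 fx.py
cat > rl.py <<'E'
from h import *
z=np.load('last.npz'); C=(z['K'],z['D'],z['R'],z['t']); d=z['d'];im=z['im'].astype(int)
P=cloud('wrist',d,d>0,C);c=im[d>0]
u=np.array([.2617,.965]);n=np.array([u[1],-u[0]]);k=np.array([513.5,117.])
q=np.c_[(P[:,:2]-k)@n,(P[:,:2]-k)@u+75]
s=(c[:,0]-c[:,2]>25)&(abs(q[:,0])<10)&(P[:,2]<22)&(P[:,2]>8)&(abs(q[:,1])<160)
print('rail web y',np.percentile(q[s,1],[0.5,99.5]).round(1),s.sum())
E
python3 rl.py
```

```text
t: 12.7
ee_pos: [459.0, -84.0, -9.5]
orientation: [-3.114, 0.416, -0.0]
ft_force: [0.4, -0.9, -0.8]
width: 15.7
12.7 [459.  -84.   -9.5] [-3.114   0.4155 -0.    ] [-0.21  0.57  2.08  0.    0.49  0.06] [ 0.4 -0.9 -0.8]
cam pos [478. -10. 175.] axis [-0.07 -0.26 -0.96]
din_rail 0.93 [283. 113.] 18403 med [478.6 -10.2  13.2] rect [477.5 -16.7] [116.2  38. ] 75.02 z [11.5 13.2 20.1]
fix xy -0.02 -133.09 F along 0.56 lat 0.29
rail web y [-119.9   -6.3] 9004
```

The rail is moving now (rear at -120). 95 mm to go.

```bash
python3 -m inch '[{"tx":0,"ty":-0.7,"tz":0,"ax":0,"ay":0,"az":0,"jaw":0.18},{"tx":0,"ty":-0.7,"tz":0,"ax":0,"ay":0,"az":0,"jaw":0.18},{"tx":0,"ty":-0.7,"tz":0,"ax":0,"ay":0,"az":0,"jaw":0.18},{"tx":0,"ty":-0.7,"tz":0,"ax":0,"ay":0,"az":0,"jaw":0.18},{"tx":0,"ty":-0.7,"tz":0,"ax":0,"ay":0,"az":0,"jaw":0.18},{"tx":0,"ty":-0.7,"tz":0,"ax":0,"ay":0,"az":0,"jaw":0.18},{"tx":0,"ty":-0.7,"tz":0,"ax":0,"ay":0,"az":0,"jaw":0.18},{"tx":0,"ty":-0.7,"tz":0,"ax":0,"ay":0,"az":0,"jaw":0.18},{"tx":0,"ty":0,"tz":0,"ax":0,"ay":0,"az":0,"jaw":0.18}]'
python3 look.py w9; python3 fx.py; python3 rl.py
```

```text
t: 13.92
ee_pos: [473.7, -29.9, -9.5]
orientation: [-3.114, 0.415, -0.0]
ft_force: [-0.5, 0.0, -0.4]
width: 16.3
13.925 [473.7 -29.9  -9.5] [-3.114e+00  4.147e-01 -2.000e-04] [-0.09  0.58  2.06  0.    0.5   0.18] [-0.5  0.  -0.4]
cam pos [493.  44. 175.] axis [-0.07 -0.26 -0.96]
fix xy -0.0 -77.4 F along -0.79 lat -0.01
rail web y [-63.3  49.8] 8986
```

```bash
python3 -m inch '[{"tx":0,"ty":-0.7,"tz":0,"ax":0,"ay":0,"az":0,"jaw":0.18},{"tx":0,"ty":-0.7,"tz":0,"ax":0,"ay":0,"az":0,"jaw":0.18},{"tx":0,"ty":-0.7,"tz":0,"ax":0,"ay":0,"az":0,"jaw":0.18},{"tx":0,"ty":-0.6,"tz":0,"ax":0,"ay":0,"az":0,"jaw":0.18},{"tx":0,"ty":-0.5,"tz":0,"ax":0,"ay":0,"az":0,"jaw":0.18},{"tx":0,"ty":-0.2,"tz":0,"ax":0,"ay":0,"az":0,"jaw":0.18},{"tx":0,"ty":-0.2,"tz":0,"ax":0,"ay":0,"az":0,"jaw":0.18},{"tx":0,"ty":0,"tz":0,"ax":0,"ay":0,"az":0,"jaw":0.18}]'
python3 fx.py
python3 -m inch '[{"tx":0,"ty":-0.15,"tz":0,"ax":0,"ay":0,"az":0,"jaw":0.18},{"tx":0,"ty":-0.15,"tz":0,"ax":0,"ay":0,"az":0,"jaw":0.18},{"tx":0,"ty":0,"tz":0,"ax":0,"ay":0,"az":0,"jaw":0.18}]'
python3 look.py w10; python3 fx.py; python3 rl.py
```

```text
t: 14.98
ee_pos: [483.0, 4.4, -9.5]
orientation: [-3.114, 0.416, -0.0]
ft_force: [-0.1, -1.0, 0.2]
width: 15.8
fix xy 0.07 -41.61 F along -0.95 lat 0.13
t: 15.35
ee_pos: [483.8, 7.3, -9.5]
orientation: [-3.114, 0.416, -0.0]
ft_force: [0.0, -0.4, -0.3]
width: 15.6
15.35 [483.8   7.3  -9.5] [-3.1139e+00  4.1580e-01 -1.0000e-04] [-0.01  0.59  2.04  0.    0.52  0.26] [ 0.  -0.4 -0.3]
cam pos [503.  81. 175.] axis [-0.07 -0.26 -0.96]
fix xy 0.07 -38.62 F along -0.3 lat -0.47
rail web y [-25.6  51.6] 5671
```

Almost home, with no stop force yet. I'll creep until contact is felt.

```bash
for i in 1 2; do python3 -m inch '[{"tx":0,"ty":-0.1,"tz":0,"ax":0,"ay":0,"az":0,"jaw":0.18},{"tx":0,"ty":0,"tz":0,"ax":0,"ay":0,"az":0,"jaw":0.18}]' | grep force; python3 fx.py; done
```

```text
ft_force: [0.0, -0.4, 0.6]
fix xy -0.0 -37.64 F along -0.38 lat 0.12
ft_force: [-1.0, -5.0, 1.1]
fix xy -0.11 -37.18 F along -5.1 lat 0.31
```

Contact at the stop is felt (5 N) at the expected spot. A half-millimetre nudge, then back off, lift and look.

```bash
python3 -m inch '[{"tx":0,"ty":-0.06,"tz":0,"ax":0,"ay":0,"az":0,"jaw":0.18},{"tx":0,"ty":0,"tz":0,"ax":0,"ay":0,"az":0,"jaw":0.18}]' | grep force; python3 fx.py
python3 -m inch '[{"tx":0,"ty":0.6,"tz":0,"ax":0,"ay":0,"az":0,"jaw":0.18},{"tx":0,"ty":0.6,"tz":0,"ax":0,"ay":0,"az":0,"jaw":0.18},{"tx":0,"ty":0,"tz":-5,"ax":0,"ay":0,"az":0,"jaw":0.18},{"tx":0,"ty":0,"tz":-5,"ax":0,"ay":0,"az":0,"jaw":0.18},{"tx":0,"ty":0,"tz":-5,"ax":0,"ay":0,"az":0,"jaw":0.5},{"tx":0,"ty":0,"tz":-5,"ax":0,"ay":0,"az":0,"jaw":0.5},{"tx":0,"ty":0,"tz":0,"ax":0,"ay":0,"az":0,"jaw":0.5},{"tx":0,"ty":0,"tz":0,"ax":0,"ay":0,"az":0,"jaw":0.5}]'
python3 look.py w11 knob_grip; python3 fx.py; python3 rl.py
python3 - <<'E'
from h import *
z=np.load('last.npz'); C=(z['K'],z['D'],z['R'],z['t']); d=z['d']
P=cloud('wrist',d,d>0,C)
u=np.array([.2617,.965]);n=np.array([u[1],-u[0]]);k=np.array([513.5,117.])
q=np.c_[(P[:,:2]-k)@n,(P[:,:2]-k)@u]
for lo,hi in ((68,83),(96,110)):
    s=(abs(q)<32).all(1)&(P[:,2]>lo)&(P[:,2]<hi)
    if s.sum()>10: r=cv2.minAreaRect(q[s].astype(np.float32)); print(lo,s.sum(),'z',np.median(P[s,2]).round(1),'rect',np.round(r[0],1),np.round(r[1],1),round(r[2],1))
s=(abs(q[:,0])<8)&(q[:,1]>-140)&(q[:,1]<70)
for y in range(24,66,3):
    b=P[s&(abs(q[:,1]-y)<1.5),2]; print(y+75,len(b),np.median(b).round(1) if len(b) else '',end=' | ')
E
```

```text
ft_force: [-1.2, -9.5, 1.9]
fix xy -0.21 -37.1 F along -9.45 lat 1.3
t: 17.15
ee_pos: [480.7, -1.9, 189.9]
orientation: [-3.114, 0.416, 0.001]
ft_force: [-0.6, -0.7, -1.1]
width: 43.9
17.15 [480.7  -1.9 189.9] [-3.1139e+00  4.1590e-01  9.0000e-04] [-0.03  0.23  1.95  0.    0.96  0.24] [-0.6 -0.7 -1.1]
cam pos [500.  72. 375.] axis [-0.07 -0.26 -0.96]
knob_grip 0.7 [283.  60.] 3085 med [513.3 116.8  76.4] rect [513.8 117.1] [49.4 51.2] 11.32 z [ 74.2  76.4 104.7]
fix xy -1.13 -48.41 F along -0.43 lat 0.18
rail web y [-25.4 135.4] 1578
68 1920 z 75.7 rect [-0.  -0.7] [49.4 51.5] 89.0
96 1182 z 103.5 rect [0.5 0.3] [14.3 48.4] 1.4
99 25 102.6 | 102 0  | 105 0  | 108 0  | 111 0  | 114 0  | 117 0  | 120 2 13.3 | 123 40 12.8 | 126 50 12.5 | 129 49 13.0 | 132 52 12.8 | 135 158 20.3 | 138 0  |
```

View pics/w11.png

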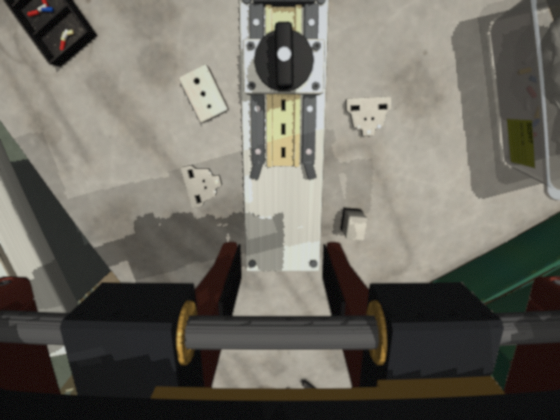

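Picture: the rail lies through under the bridge to the stop (row ~8), rear end at (283,165); measured web spans -25.4 to +135.4, so it's home. The knob bar at (284,55) is still along the channel, within 0.5 mm of the axis. Next I'll go above the knob and descend.

```bash
python3 -m inch '[{"tx":0.1,"ty":-4.1,"tz":0,"ax":0,"ay":0,"az":0,"jaw":0.5},{"tx":0,"ty":-4.1,"tz":0,"ax":0,"ay":0,"az":0,"jaw":0.5},{"tx":0,"ty":-4.2,"tz":0,"ax":0,"ay":0,"az":0,"jaw":0.5},{"tx":0,"ty":0,"tz":0,"ax":0,"ay":0,"az":0,"jaw":0.5},{"tx":0,"ty":0,"tz":0,"ax":0,"ay":0,"az":0,"jaw":0.5},{"tx":0,"ty":0,"tz":0,"ax":0,"ay":0,"az":0,"jaw":0.5}]'; python3 fx.py
```

```text
t: 18.0
ee_pos: [514.2, 116.6, 189.8]
orientation: [3.113, -0.417, -0.002]
ft_force: [0.4, 0.1, 0.2]
width: 44.1
fix xy 0.75 74.75 F along 0.19 lat 0.37
```

```bash
python3 -m inch '[{"tx":0,"ty":-0.05,"tz":4,"ax":0,"ay":0,"az":0,"jaw":0.5},{"tx":0,"ty":0,"tz":4,"ax":0,"ay":0,"az":0,"jaw":0.5},{"tx":0,"ty":0,"tz":3,"ax":0,"ay":0,"az":0,"jaw":0.5},{"tx":0,"ty":0,"tz":1.5,"ax":0,"ay":0,"az":0,"jaw":0.5},{"tx":0,"ty":0,"tz":0.5,"ax":0,"ay":0,"az":0,"jaw":0.5},{"tx":0,"ty":0,"tz":0,"ax":0,"ay":0,"az":0,"jaw":0.5},{"tx":0,"ty":0,"tz":0,"ax":0,"ay":0,"az":0,"jaw":0.5}]'; python3 fx.py
python3 -m inch '[{"tx":0,"ty":0,"tz":0.2,"ax":0,"ay":0,"az":0,"jaw":0.5},{"tx":0,"ty":0,"tz":0,"ax":0,"ay":0,"az":0,"jaw":0.5}]'
```

```text
t: 18.88
ee_pos: [515.7, 118.2, 61.5]
orientation: [-3.113, 0.416, -0.003]
ft_force: [0.2, 0.2, 0.2]
width: 43.8
fix xy 1.84 76.7 F along 0.24 lat 0.11
t: 19.12
ee_pos: [515.1, 118.1, 58.7]
orientation: [-3.114, 0.416, -0.001]
ft_force: [0.2, -0.2, -0.8]
width: 43.8
```

```bash
python3 fx.py; python3 -m inch '[{"tx":0,"ty":0,"tz":0.2,"ax":0,"ay":0,"az":0,"jaw":0.5},{"tx":0,"ty":0,"tz":0,"ax":0,"ay":0,"az":0,"jaw":0.5}]';  python3 fx.py;python3 -m inch '[{"tx":0,"ty":0,"tz":0.15,"ax":0,"ay":0,"az":0,"jaw":0.5},{"tx":0,"ty":0,"tz":0,"ax":0,"ay":0,"az":0,"jaw":0.5}]'; python3 fx.py
```

```text
fix xy 1.2 76.51 F along -0.11 lat 0.21
t: 19.38
ee_pos: [514.8, 118.1, 56.3]
orientation: [3.114, -0.416, -0.001]
ft_force: [0.1, 0.1, 0.5]
width: 43.9
fix xy 0.93 76.36 F along 0.11 lat 0.05
t: 19.62
ee_pos: [514.8, 118.0, 54.8]
orientation: [3.114, -0.416, -0.0]
ft_force: [0.4, 1.0, -0.7]
width: 44.1
fix xy 1.01 76.34 F along 1.04 lat 0.09
```

```bash
python3 -m inch '[{"tx":-0.05,"ty":0.1,"tz":0.05,"ax":0,"ay":0,"az":0,"jaw":0.3},{"tx":0,"ty":0,"tz":0,"ax":0,"ay":0,"az":0,"jaw":0},{"tx":0,"ty":0,"tz":0,"ax":0,"ay":0,"az":0,"jaw":0},{"tx":0,"ty":0,"tz":0,"ax":0,"ay":0,"az":0,"jaw":0},{"tx":0,"ty":0,"tz":0,"ax":0,"ay":0,"az":0,"jaw":0},{"tx":0,"ty":0,"tz":0,"ax":0,"ay":0,"az":0,"jaw":0}]'; python3 fx.py
python3 -m inch '[{"tx":0,"ty":0,"tz":0.2,"ax":0,"ay":0,"az":0,"jaw":0},{"tx":0,"ty":0,"tz":0.2,"ax":0,"ay":0,"az":0,"jaw":0},{"tx":0,"ty":0,"tz":0.2,"ax":0,"ay":0,"az":0,"jaw":0},{"tx":0,"ty":0,"tz":0,"ax":0,"ay":0,"az":0,"jaw":0}]'; python3 fx.py
```

```text
t: 20.38
ee_pos: [514.7, 117.1, 54.5]
orientation: [-3.114, 0.416, -0.001]
ft_force: [3.7, -1.9, -2.6]
width: 13.7
fix xy 1.1 75.42 F along -0.9 lat 4.09
t: 20.88
ee_pos: [514.7, 117.2, 48.7]
orientation: [-3.114, 0.416, -0.001]
ft_force: [2.6, -4.0, 5.3]
width: 13.8
fix xy 1.13 75.51 F along -3.17 lat 3.56
```

```bash
python3 -m inch '[{"tx":-0.05,"ty":0,"tz":0.1,"ax":0,"ay":0,"az":0,"jaw":0},{"tx":0,"ty":0,"tz":0.05,"ax":0,"ay":0,"az":0,"jaw":0},{"tx":0,"ty":0,"tz":0,"ax":0,"ay":0,"az":0,"jaw":0}]'; python3 fx.py
python3 -m inch '[{"tx":0,"ty":0,"tz":0,"ax":0,"ay":0,"az":5,"jaw":0},{"tx":0,"ty":0,"tz":0,"ax":0,"ay":0,"az":5,"jaw":0},{"tx":0,"ty":0,"tz":0,"ax":0,"ay":0,"az":5,"jaw":0},{"tx":0,"ty":0,"tz":0,"ax":0,"ay":0,"az":5,"jaw":0},{"tx":0,"ty":0,"tz":0,"ax":0,"ay":0,"az":5,"jaw":0},{"tx":0,"ty":0,"tz":0,"ax":0,"ay":0,"az":5,"jaw":0},{"tx":0,"ty":0,"tz":0,"ax":0,"ay":0,"az":0,"jaw":0}]'; python3 fx.py; python3 -c "
from h import *;o=get_obs();print(o['moment'],o['qpos'])"
```

```text
t: 21.25
ee_pos: [514.7, 117.2, 47.6]
orientation: [-3.114, 0.415, -0.003]
ft_force: [2.6, -4.7, 8.8]
width: 13.8
fix xy 1.11 75.55 F along -3.91 lat 3.71
t: 22.12
ee_pos: [515.2, 117.0, 47.8]
orientation: [-2.899, 1.208, -0.004]
ft_force: [3.9, -6.9, 7.5]
width: 13.5
fix xy 1.69 75.44 F along -5.67 lat 5.57
[-1.41552362 -0.60195172  0.00781022] [ 2.01313448e-01  5.17391442e-01  1.93444365e+00 -1.44315983e-03
  6.86932916e-01  9.92096093e-01]
```

```bash
python3 -m inch '[{"tx":0.04,"ty":0,"tz":0,"ax":0,"ay":0,"az":5,"jaw":0},{"tx":0,"ty":0,"tz":0,"ax":0,"ay":0,"az":5,"jaw":0},{"tx":0,"ty":0,"tz":0,"ax":0,"ay":0,"az":5,"jaw":0},{"tx":0,"ty":0,"tz":0,"ax":0,"ay":0,"az":5,"jaw":0},{"tx":0,"ty":0,"tz":0,"ax":0,"ay":0,"az":5,"jaw":0},{"tx":0,"ty":0,"tz":0,"ax":0,"ay":0,"az":5,"jaw":0},{"tx":0,"ty":0,"tz":0,"ax":0,"ay":0,"az":5,"jaw":0},{"tx":0,"ty":0,"tz":0,"ax":0,"ay":0,"az":5,"jaw":0},{"tx":0,"ty":0,"tz":0,"ax":0,"ay":0,"az":4,"jaw":0},{"tx":0,"ty":0,"tz":0,"ax":0,"ay":0,"az":0,"jaw":0}]'; python3 fx.py; python3 -c "
from h import *;o=get_obs();print(o['moment'],o['qpos'])"
```

```text
t: 23.38
ee_pos: [515.6, 116.2, 47.7]
orientation: [-2.236, 2.205, -0.004]
ft_force: [5.0, -9.8, 7.4]
width: 13.7
fix xy 2.22 74.77 F along -8.14 lat 7.35
[-1.95404734 -0.75407961 -0.02177714] [ 0.20013264  0.51776058  1.93400269 -0.00245884  0.68716824  1.7591944 ]
```

```bash
python3 -m inch '[{"tx":0,"ty":0,"tz":0,"ax":0,"ay":0,"az":3,"jaw":0},{"tx":0,"ty":0,"tz":0,"ax":0,"ay":0,"az":2,"jaw":0},{"tx":0,"ty":0,"tz":0,"ax":0,"ay":0,"az":0,"jaw":0}]'; python3 -c "
from h import *;o=get_obs();print(o['moment'])"
python3 -m inch '[{"tx":0,"ty":0,"tz":0,"ax":0,"ay":0,"az":0,"jaw":0.3},{"tx":0,"ty":0,"tz":0,"ax":0,"ay":0,"az":0,"jaw":0.4},{"tx":0,"ty":0,"tz":0,"ax":0,"ay":0,"az":0,"jaw":0.4},{"tx":0,"ty":0,"tz":-3,"ax":0,"ay":0,"az":0,"jaw":0.4},{"tx":0,"ty":0,"tz":-4,"ax":0,"ay":0,"az":0,"jaw":0.4},{"tx":0,"ty":0,"tz":-5,"ax":0,"ay":0,"az":0,"jaw":0.4},{"tx":0,"ty":0,"tz":-5,"ax":0,"ay":0,"az":0,"jaw":0.4},{"tx":0,"ty":0,"tz":0,"ax":0,"ay":0,"az":0,"jaw":0.4},{"tx":0,"ty":0,"tz":0,"ax":0,"ay":0,"az":0,"jaw":0.4}]'
```

```text
t: 23.75
ee_pos: [515.6, 116.2, 47.7]
orientation: [-2.139, 2.299, -0.005]
ft_force: [4.6, -9.7, 6.8]
width: 13.8
[-1.83719984 -0.76252579  0.39934741]
t: 24.88
ee_pos: [513.0, 117.1, 216.0]
orientation: [2.138, -2.3, -0.002]
ft_force: [-0.9, 0.3, -0.6]
width: 35.1
```

The stop was felt (Mz 0.4 Nm) and the knob is released. I'll step back and check.

```bash
python3 -m inch '[{"tx":0,"ty":4,"tz":-1,"ax":0,"ay":0,"az":0,"jaw":0.4},{"tx":0,"ty":4,"tz":-1,"ax":0,"ay":0,"az":0,"jaw":0.4},{"tx":0,"ty":3,"tz":0,"ax":0,"ay":0,"az":0,"jaw":0.4},{"tx":0,"ty":0,"tz":0,"ax":0,"ay":0,"az":0,"jaw":0.4},{"tx":0,"ty":0,"tz":0,"ax":0,"ay":0,"az":0,"jaw":0.4}]'
python3 look.py w12 knob_grip gauge_block relay_0 terminal_0
python3 rl.py
python3 - <<'E'
from h import *
z=np.load('last.npz'); C=(z['K'],z['D'],z['R'],z['t']); d=z['d']
P=cloud('wrist',d,d>0,C)
u=np.array([.2617,.965]);n=np.array([u[1],-u[0]]);k=np.array([513.5,117.])
q=np.c_[(P[:,:2]-k)@n,(P[:,:2]-k)@u]
for lo,hi in ((62,80),(88,110)):
    s=(abs(q)<32).all(1)&(P[:,2]>lo)&(P[:,2]<hi)
    if s.sum()>10: r=cv2.minAreaRect(q[s].astype(np.float32)); print(lo,s.sum(),'z',np.median(P[s,2]).round(1),'rect',np.round(r[0],1),np.round(r[1],1),round(r[2],1))
E
```

```text
t: 25.5
ee_pos: [404.7, 125.2, 236.2]
orientation: [2.138, -2.301, -0.001]
ft_force: [0.3, -0.7, 0.7]
width: 35.1
25.5 [404.7 125.2 236.2] [ 2.1380e+00 -2.3006e+00 -7.0000e-04] [ 0.27  0.07  2.02 -0.    1.05  1.92] [ 0.3 -0.7  0.7]
cam pos [479. 121. 421.] axis [-0.27  0.02 -0.96]
gauge_block 0.88 [290. 159.] 1107 med [427.6 116.2  17.6] rect [426.7 116.6] [32.2 49.8] 9.43 z [ 3.4 17.6 19.4]
relay_0 0.83 [440.  42.] 883 med [546.3 -57.6  36.1] rect [547.9 -62.3] [28.1 21.8] 69.06 z [ 1.9 36.1 38.9]
terminal_0 0.74 [335.  16.] 1013 med [586.8  52.   10.7] rect [585.6  49.6] [42.7 36.2] 84.83 z [ 3.8 10.7 12.6]
rail web y [-23.9 135. ] 1407
62 1372 z 69.4 rect [-0.1 -0.1] [48.5 51.1] 11.7
88 804 z 97.2 rect [0.4 0.5] [47.6 14. ] 11.3
```

View pics/w12.png

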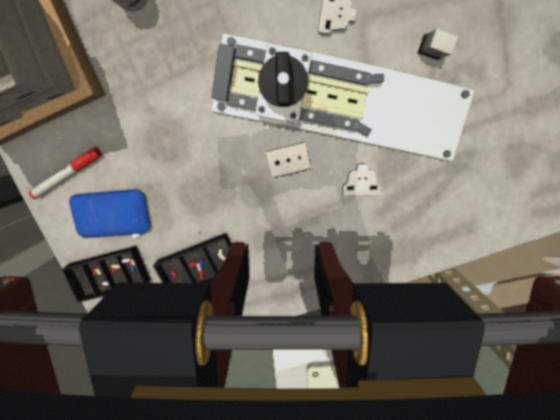

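The knob bar (283,78) now lies across the channel, turned about 78°. It has stayed down by itself: bar and flange both measure 6.3 mm lower. The rail is home, bystanders haven't moved, and the arm is clear.

```bash
python3 -c "
from workcell import ctrl; print(ctrl.close_job())"
```

```text
the job is handed in; nothing more can be done
None
```

I slid the rail home under the bridge, then pushed the knob down and turned it clockwise to its stop. After that I cleared the arm and handed the job in at about 25.5 s of the 54 s allowed. No verdict was reported.

**Last checks, all from the final wrist picture:**
- **Rail:** it spans about -24 to +135 mm in the fixture frame, so its far end is at the stop. I felt the stop push back with 5–9 N.
- **Knob:** it is turned about 77–79° (roughly 1.35 rad) and stays down by itself. The camera measures 6.3 mm down against the 6 mm needed. That is close, but the thread should hold it at 7 mm and the camera is only good to about 2 mm.
- **Clamp force:** I could not measure the foot's force on the rail. I only infer it from how far the knob is down.
- **Bystanders:** the gauge block and relay are within about 1 mm of where they were. The terminal beyond the fixture reads about 5 mm off, but it is cut by the picture's edge. I did not re-measure the other terminal, multimeter and bottle, but the arm went nowhere near them.

**What went wrong:** the reported tool tip disagreed with the cameras: the real fingertips end about 22–24 mm short of it. My first two pushes therefore passed above the rail without touching it. I found this in the depth picture, lowered the fingers to match, and the third push worked.

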